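Drop the stand leg and hold the radio frame upright

ROBOT

A 6-joint arm with a two-finger parallel gripper is mounted at the origin on the work surface. World frame = base frame: x ahead of the robot, y to its left, z up, the work surface at z = 0. Lengths are in m, angles in rad, forces in N, time in s.
With the tool pointing down it reaches from about 0.4 to 0.825 m from the base axis. Payload 7 kg.
Tool frame: the origin (TCP) lies midway between the tips of the shut fingers; the grasp point (between the pads) lies hold_point_z behind it (hold_point_z is the distance from the TCP to the grasp point, in m); z points along the fingers, y is the line along which they close (so a half turn about z gives the same grasp; the last joint's range is limited). The gripper opens to 88 mm and grips with 3 to 60 N. Pads are 19 mm wide; open, the fingers measure 130 mm over their backs; the gripper's body (78 mm by 193 mm) begins 47 mm behind the grasp point.
Start: joints at [1.525, 0.359, 0.012, 0, -1.224, -0.288], TCP at [0.221, 0.638, 0.227] pointing down, gripper open.
Joint ranges: [-3.07, 3.07], [-1.43, 2.12], [-1.02, 1.25], [-3.03, 1.67], [-3.05, -0], [-3.03, 3.03]. Speed limits (rad/s): [2.39, 2.39, 3.01, 3.14, 3.14, 3.14].

INTERFACE

Orientations are given as [roll, pitch, yaw] about the fixed x, y, z axes, in that order (R = Rz(yaw) Ry(pitch) Rx(roll)).
In Python, from station import * gives the robot as it stands.
- The arm moves only by the tool apply_moves, never from a script. Its argument "steps" is a list of rows, each an object with "translation": the shift along the world's x, y, z scaled (see below), a list of three; "rotation": the turn, a rotation vector about the world's x, y, z scaled (see below), a list of three. A call has exactly 10 rows; each row is the pose to reach, as a shift and turn from the pose commanded when the call began; what a row does not reach only later rows make up. The controller multiplies each number of a shift by 250 mm and each number of a turn by 30 degrees. A row lasts 1/12 s, in which the tool goes at most 41.7 mm and 7.16 degrees, less where a joint would pass 70% of its speed; a pose out of reach is approached as far as the arm can. A call with a number of a shift or a turn outside -1 to 1 is refused whole. A call with a gripper value outside its range is refused whole. "jaw" is the closure, from -1 (fully open) to 1 (shut), so that 0 is half open, set as the call begins (left out, the last holds). The fingers move at their own pace and stop on an object; "newtons" is the grip in N (left out, the last holds). Time passes only in rows, so rows that repeat a pose let the fingers close, or fill a call up. It gives the time, the measured TCP pose, the force, the opening and the grip force at its end, in the units of the state.
- get_state(): the state, without advancing time (a new reading comes with each control period).
- grab_frame(name): name is "scene" or "top" or "wrist"; returns the picture (420x560x3 uint8, blue, green, red); there is no depth.
- camera_model(name): a dict with "fx", "fy", "cx", "cy" (pixels), "xyz" and "rotation" of the camera in the world. Camera axes: x right, y down, z forward; pixel columns grow to the right and rows downward; lengths in m; the calibration is good to about 2 mm. The wrist camera is an equidistant fisheye: a pixel r from the principal point sees the ray r / f radians off the axis. A picture is of the moment at which its call begins: read the wrist's pose just before it. camera_model takes no time and is no camera call; for the wrist camera it gives the pose at the moment of the call.
- job_done(): hands the job in; it is judged then, once.
The state is a dict: "t": time; "q": joint angles; "qd": joint speeds; "joint_efforts": joint torques, N m; "eef_pos": TCP position; "ee_rot": TCP orientation; "force": force on the tool from outside, world axes, zero at the start; "moment": the same for the moment, N m; "width": finger opening in m; "gripper_force": force on a finger pad.
Only numpy, scipy, OpenCV 4.12 (cv2) and the standard library are available. Lean on these libraries where they do the work, as an engineer would, in place of code of your own. Each camera call takes 0.05 s, during which the arm holds its last target. There are 200 camera calls.

TASK

Get the tilting radio stand ready so that I can tighten its axle: first flip the folding leg beside the frame over the top and down to the far side until its rubber foot is fully down on the desk. Then take the bare top edge of the fallen frame between the fingers, raise the frame upright without letting it go over to the far side, and finish still gripping it and holding it upright, because it tips if it is let go. Leave the leg down and do not disturb the other things on the desk.

Things in the scene. Friction and masses are not known exactly. Their poses are not given: they have to be found in the camera images.
- stand: Dark steel base plate, screwed down, 150 (x) x 270 (y) x 12 high, its centre 15 mm to -x and 25 mm to +y of the origin. Position and yaw (up to 0.45 rad) vary. Origin: on the desk surface below the middle of the frame. x: level, away from the robot at yaw 0; y: left, along the axle; z: up. Three ears, 30 x 10, 62 high, at y = -88, +88, +145, carry the axle.
- frame_hinge (a point): Point on the axle (12 diameter, along the stand's y) at the middle of the frame, 50 mm above the stand's origin; axes as the stand's. The frame turns about it.
- frame (a joint): Tilt of the frame about the axle, rad: 0 upright, negative leans to the stand's -x (robot's) side, positive to the far side; range -0.6 to 0.5. Starts fallen, at about -0.6, on two rubber rests. 0.5 to 0.75 kg, front heavy, hinge almost free: let go upright, it falls back to -0.6. Holding it upright takes about 1 N at the top edge.
- frame_top (a point): Middle of the frame's top edge. The frame is an aluminium plate 12 thick, 150 wide (y), its top edge 190 from the axle; the uppermost 60 mm are bare on both faces, free to grip. The point moves with the frame: z along the plate upwards (vertical when upright), x normal to the plate (away from the radio head), y along the edge.
- radio_head (a point): Centre of the front of the black radio head bolted to the plate's -x face: 54 deep, 140 wide (y), covering the plate from 30 to 130 mm above the axle. Moves with the frame, axes as frame_top.
- leg_hinge (a point): Centre of the folding leg's hinge on the axle, 117 mm to +y (left) of frame_hinge, 50 above the desk; axes as the stand's. The gap between the leg's rod and the frame's side edge is 36 mm; an ear stands 23 mm left of it but ends 62 above the desk.
- leg (a joint): Angle of the leg about the axle, rad. 0: stowed, sticking up and leaning 0.35 rad from vertical to the stand's -x side, on a stop. It grows as the leg swings over the top to +x: 0.35 straight up (centre), 1.92 level, 2.22 fully down, foot on the desk. Starts at 0 to 0.25. Some friction (0.045 N m): before the centre it stays; well past it (over 1.0), it falls down by itself and stays.
- leg_tip (a point): Point on the leg's centre line, 140 mm from its hinge, inside the rubber foot (18 diameter, from 125 to 149 mm from the hinge). The rest of the leg is a steel rod of 12 diameter; mass 0.12 to 0.17 kg. About 182 above the desk when stowed.
- tin: Bystander, to be left alone: flat metal fuse tin, 60 x 90 x 22 high, lying behind the stand (its far side from the robot, to the right of where the leg comes down). Origin: centre of its underside.
- pack: Bystander, to be left alone: black battery pack, 50 x 75 x 32 high, lying to the right (stand -y) of the stand. Origin: centre of its underside.
- mic: Bystander, to be left alone: desk microphone on a round foot of 110 diameter, 210 high. Origin: centre of its underside.
- mug: Bystander, to be left alone: white mug, 80 diameter, 90 high. Origin: centre of its underside.
- cleaner: Bystander, to be left alone: grey spray can, 48 diameter, 130 high. Origin: centre of its underside.
- driver: Bystander, to be left alone: screwdriver lying on the desk. Origin: on its underside.
- key: Bystander, to be left alone: telegraph key on a wooden board 130 x 75, about 50 high. Origin: centre of its underside.

How it is judged:
By the outcome, as a careful person would: the job done as asked, in the order asked, and still so for the second after the job is handed in, while the arm keeps its last pose, push and grip.
It also fails if it takes over 51 s, if anything falls off the work surface, if the arm or the gripper's body presses on something with over 40 N, if the wrist force passes 120 N, or if a joint passes its speed limit or range.

## Working session

There is one attempt and no reset: what is moved stays moved. The work goes in short steps, Python scripts to look and compute and a tool call to move; the robot and the scene stay as the last step left them, time stands still between calls to the robot, and variables do not carry over. Pictures are saved under pics/ and viewed, at most 10 in all, crops included, and the job is handed in when it is done.

Besides the shell and the picture viewer there is one more tool, called after "Request:" as name(argument=value, ...), one argument or row to a line, values as JSON. apply_moves: Moves the arm, as the interface text tells. Shifts and turns lie within -1 to 1; 1 stands for 250 mm of shift or 30 degrees of turn. Its arguments: {"type":"object","properties":{"steps":{"type":"array"},"jaw":{"type":"number"},"newtons":{"type":"number"}},"required":["steps"]}

```bash
mkdir -p pics; ls
python3 - <<'E'
from station import *
import cv2
s=get_state(); print(s)
for n in("scene","top"):
    cv2.imwrite(f"pics/{n}0.png",grab_frame(n)); print(n,camera_model(n))
print(camera_model("wrist"))
a=cv2.imread("pics/scene0.png");b=cv2.imread("pics/top0.png")
E
```

```text
pics
{'t': 0.0, 'q': array([ 1.52511484e+00,  3.59401745e-01,  1.10705800e-02, -3.38808681e-04,
       -1.22413104e+00, -2.88094302e-01]), 'qd': array([-0.00194403, -0.00181392,  0.00203032,  0.00057532, -0.00063068,
        0.00050126]), 'joint_efforts': array([ 6.23291089e-05, -5.82719707e+01,  2.93037558e+01,  6.99671522e+00,
        6.81251142e-03, -1.67617941e-04]), 'eef_pos': array([0.22101138, 0.63726942, 0.22562024]), 'ee_rot': array([ 3.13990493e+00, -1.67988041e-04, -3.33891027e-01]), 'force': array([-0.80529647,  0.69937596,  0.20804983]), 'moment': array([-0.02252189,  0.00539135, -0.03386295]), 'gripper_force': 0.0, 'width': 0.08778332848796634}
scene {'fx': 380.5053597621832, 'fy': 380.5053597621832, 'cx': 277.91353774095774, 'cy': 209.89844112129234, 'xyz': array([0.9593167 , 0.51734517, 1.065374  ]), 'rotation': array([-2.46331121, -0.01125879,  2.47423176])}
top {'fx': 432.3003526620047, 'fy': 432.3003526620047, 'cx': 280.1544749450038, 'cy': 213.75871417438893, 'xyz': array([ 0.36765874, -0.03443728,  1.34203448]), 'rotation': array([-3.01795153e+00, -1.08478554e-03, -1.54505952e+00])}
{'fx': 325.19226210127806, 'fy': 325.19226210127806, 'cx': 275.7797058532298, 'cy': 213.0450335680501, 'xyz': array([0.29361164, 0.6104386 , 0.38367354]), 'rotation': array([ 2.85079015e+00, -1.15062762e-03, -1.90395767e+00])}
```

View pics/scene0.png

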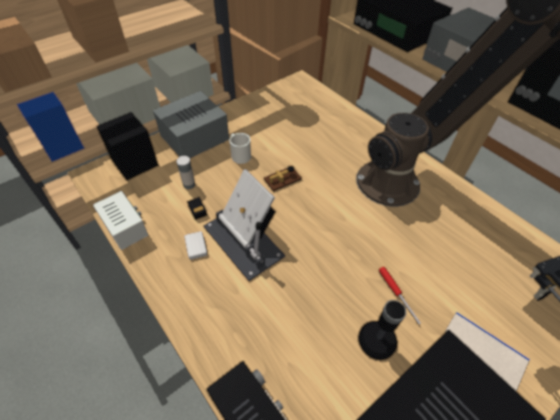

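View pics/top0.png

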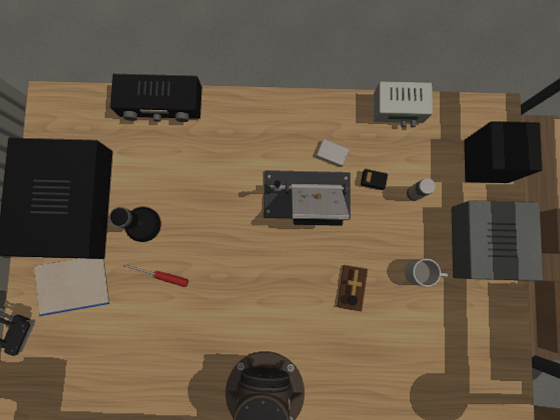

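Both views show the stand: near (307,197) in top and near (248,225) in scene. I'll enlarge both.

```bash
python3 - <<'E'
import cv2,numpy as np
b=cv2.imread("pics/top0.png")[160:235,250:360];a=cv2.imread("pics/scene0.png")[165:280,195:295]
f=lambda i,k:cv2.resize(i,None,fx=k,fy=k,interpolation=cv2.INTER_CUBIC)
cv2.imwrite("pics/topc.png",f(b,7));cv2.imwrite("pics/scenec.png",f(a,5))
E
cat > h.py <<'E'
import numpy as np,cv2
from scipy.spatial.transform import Rotation as R
from station import *
def rotm(c):
    return np.array(c["rotation"]) if np.ndim(c["rotation"])==2 else R.from_euler("xyz",c["rotation"]).as_matrix()
def ray(c,p,fish=False):
    v=np.array([(p[0]-c["cx"])/c["fx"],(p[1]-c["cy"])/c["fy"],1.])
    if fish:
        r=np.hypot(v[0],v[1]); v=np.array([*(v[:2]/r*np.sin(r)),np.cos(r)])
    v=rotm(c)@v; return np.array(c["xyz"]),v/np.linalg.norm(v)
def atz(c,p,z,fish=False):
    o,d=ray(c,p,fish); return o+d*(z-o[2])/d[2]
def tri(rays):
    A=sum(np.eye(3)-np.outer(d,d) for o,d in rays); b=sum((np.eye(3)-np.outer(d,d))@o for o,d in rays)
    x=np.linalg.solve(A,b); return x,[np.linalg.norm(np.cross(x-o,d)) for o,d in rays]
def proj(c,x,fish=False):
    v=rotm(c).T@(np.asarray(x)-c["xyz"])
    if fish:
        r=np.hypot(v[0],v[1]); th=np.arctan2(r,v[2]); u=v[:2]/r*th
    else: u=v[:2]/v[2]
    return np.array([c["cx"]+c["fx"]*u[0],c["cy"]+c["fy"]*u[1]])
E
```

```text
(no output)
```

View pics/topc.png

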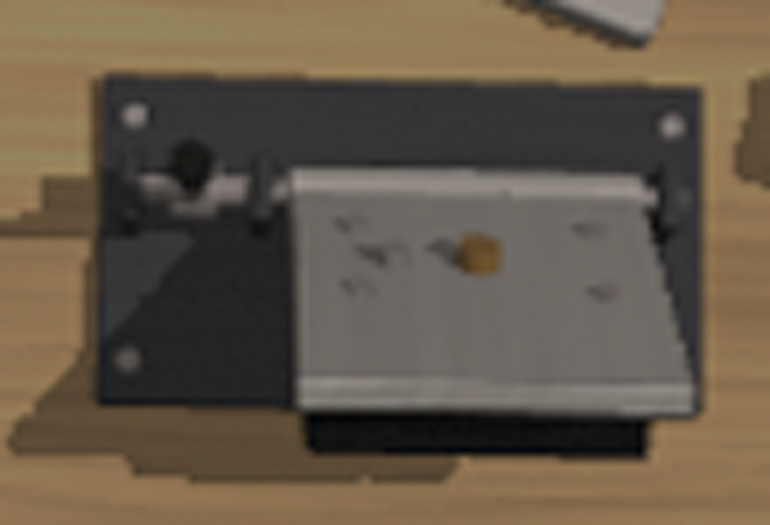

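View pics/scenec.png

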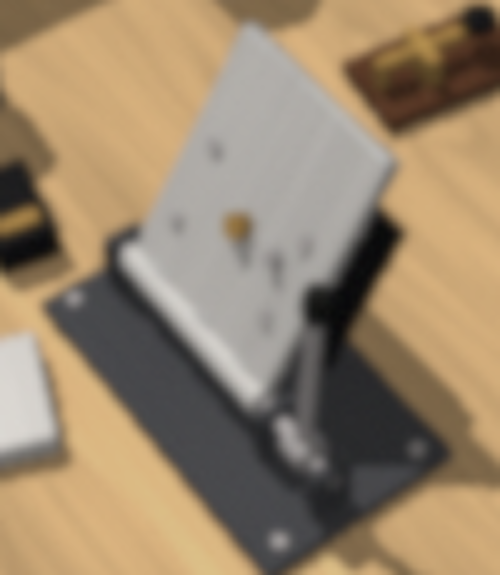

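Top crop: base plate corners (104,75), (702,88), (98,405); frame top-edge strip centreline (299,395)–(693,398); black leg foot (190,165). Scene crop: frame top corners (250,24) and (395,160); foot (320,300); plate corners (46,303), (268,575), (450,455).

Run:
```python
from h import *
T=camera_model("top");S=camera_model("scene")
t=lambda x,y:((x+.5)/7-.5+250,(y+.5)/7-.5+160)
s=lambda x,y:((x+.5)/5-.5+195,(y+.5)/5-.5+165)
np.set_printoptions(precision=4,suppress=True)
cs=dict(PL=((104,75),(268,575)),PR=((702,88),(46,303)),NL=((98,405),(450,455)),foot=((190,165),(320,300)),topL=((299,383),(393,163)),topR=((690,385),(250,24)))
P={}
for k,(a,b) in cs.items():
    P[k]=tri([ray(T,t(*a)),ray(S,s(*b))]); print(k,P[k])
    if k[0] in "PN": print("  z=.012",atz(T,t(*a),.012),atz(S,s(*b),.012))
c=[(atz(T,t(*cs[k][0]),.012)+atz(S,s(*cs[k][1]),.012))/2 for k in("PL","PR","NL")]
d=(c[0]-c[1])[:2];yaw=np.arctan2(d[1],d[0])-np.pi/2
d2=(c[0]-c[2])[:2];print("len",np.linalg.norm(d),np.linalg.norm(d2),"yaw",yaw,np.arctan2(d2[1],d2[0]))
Rz=R.from_euler("z",yaw).as_matrix()
ctr=(c[1]+c[2])/2; O=ctr-Rz@[-.015,.025,.012];print("ctr",ctr,"O",O)
inS=lambda p:Rz.T@(p-O)
for k in("foot","topL","topR"):print(k,inS(P[k][0]))
f=inS(P["foot"][0]);print("leg ang",np.arctan2(f[0],f[2]-.05)+.35,np.hypot(f[0],f[2]-.05))
```

```text
PL (array([0.6691, 0.0208, 0.0142]), [np.float64(0.0005872140160135227), np.float64(0.000587214016013734)])
  z=.012 [0.6691 0.0213 0.012 ] [0.6689 0.0193 0.012 ]
PR (array([ 0.6689, -0.2458,  0.0124]), [np.float64(0.0015405401249092416), np.float64(0.0015405401249094037)])
  z=.012 [ 0.6702 -0.2469  0.012 ] [ 0.6678 -0.2448  0.012 ]
NL (array([0.5218, 0.0187, 0.0058]), [np.float64(0.0013249034601777883), np.float64(0.0013249034601777866)])
  z=.012 [0.5202 0.0194 0.012 ] [0.5252 0.0207 0.012 ]
foot (array([ 0.5935, -0.0204,  0.1928]), [np.float64(0.00017338049181610018), np.float64(0.00017338049181593753)])
topL (array([ 0.5073, -0.0638,  0.2116]), [np.float64(0.0003206731370767849), np.float64(0.00032067313707681024)])
topR (array([ 0.5093, -0.2099,  0.2131]), [np.float64(0.0015240231481085632), np.float64(0.0015240231481084005)])
len 0.26613471844071385 0.14629359876870943 yaw -0.00012389258133449488 0.0015512516694243619
ctr [ 0.5958 -0.1129  0.012 ] O [ 0.6108 -0.1379  0.    ]
foot [-0.0174  0.1175  0.1928]
topL [-0.1035  0.0741  0.2116]
topR [-0.1015 -0.072   0.2131]
leg ang 0.22880958672285417 0.14382481191752372
```

Everything agrees with the text: yaw ≈ 0, stand origin (0.611, -0.138), leg ≈ 0.23 rad in the plane y = -0.021, frame at -0.6. Next I go up and across, turning the tool to yaw -90° so the fingers close along x.

```bash
python3 -c "
from station import *
import station
print([ (n,getattr(station,n)) for n in dir(station) if 'hold' in n.lower()])"
```

```text
[('hold_point_z', 0.0188)]
```

Request:
apply_moves(
  steps=[
    {"translation": [0.1,-0.1,0.15],"rotation": [0,0,-0.2]},
    {"translation": [0.2,-0.2,0.3],"rotation": [0,0,-0.4]},
    {"translation": [0.3,-0.35,0.45],"rotation": [0,0,-0.6]},
    {"translation": [0.35,-0.5,0.55],"rotation": [0,0,-0.8]},
    {"translation": [0.4,-0.65,0.6],"rotation": [0,0,-1]},
    {"translation": [0.4,-0.8,0.6],"rotation": [0,0,-1]},
    {"translation": [0.4,-0.9,0.6],"rotation": [0,0,-1]},
    {"translation": [0.4,-1,0.6],"rotation": [0,0,-1]},
    {"translation": [0.4,-1,0.6],"rotation": [0,0,-1]},
    {"translation": [0.4,-1,0.6],"rotation": [0,0,-1]},
  ],
  jaw=1,
  newtons=20,
)

```text
t: 0.93
eef_pos: [0.3213, 0.3859, 0.3778]
ee_rot: [-3.139, 0.001, -0.859]
force: [0.3, 0.3, -0.7]
width: 0.0265
gripper_force: 0.0
```

Request:
apply_moves(
  steps=[
    {"translation": [0.1,-0.1,0],"rotation": [0,0,-0.2]},
    {"translation": [0.2,-0.2,0],"rotation": [0,0,-0.4]},
    {"translation": [0.3,-0.35,0],"rotation": [0,0,-0.6]},
    {"translation": [0.4,-0.5,0],"rotation": [0,0,-0.8]},
    {"translation": [0.4,-0.65,0],"rotation": [0,0,-1]},
    {"translation": [0.4,-0.8,0],"rotation": [0,0,-1]},
    {"translation": [0.4,-0.9,0],"rotation": [0,0,-1]},
    {"translation": [0.4,-1,0],"rotation": [0,0,-1]},
    {"translation": [0.4,-1,0],"rotation": [0,0,-1]},
    {"translation": [0.4,-1,0],"rotation": [0,0,-1]},
  ],
)

```text
t: 1.77
eef_pos: [0.4214, 0.1374, 0.3763]
ee_rot: [3.141, -0.0, -1.383]
force: [0.1, 1.0, -0.5]
width: 0.0007
gripper_force: 0.0
```

Request:
apply_moves(
  steps=[
    {"translation": [0.1,-0.15,0],"rotation": [0,0,-0.1]},
    {"translation": [0.2,-0.3,0],"rotation": [0,0,-0.2]},
    {"translation": [0.3,-0.45,0],"rotation": [0,0,-0.3]},
    {"translation": [0.455,-0.606,0],"rotation": [0,0,-0.359]},
    {"translation": [0.455,-0.606,-0.1],"rotation": [0,0,-0.359]},
    {"translation": [0.455,-0.606,-0.2],"rotation": [0,0,-0.359]},
    {"translation": [0.455,-0.606,-0.3],"rotation": [0,0,-0.359]},
    {"translation": [0.455,-0.606,-0.4],"rotation": [0,0,-0.359]},
    {"translation": [0.455,-0.606,-0.4],"rotation": [0,0,-0.359]},
    {"translation": [0.455,-0.606,-0.4],"rotation": [0,0,-0.359]},
  ],
)

```text
t: 2.6
eef_pos: [0.5349, -0.0131, 0.2754]
ee_rot: [3.138, -0.001, -1.568]
force: [-0.1, 0.6, 1.0]
width: 0.0004
gripper_force: 0.0
```

Run:
```python
from h import *
W=camera_model("wrist");im=grab_frame("wrist");cv2.imwrite("pics/w1.png",im)
s=get_state();print(s["eef_pos"],s["ee_rot"],s["q"])
print(proj(W,[.594,-.0204,.19],1),proj(W,s["eef_pos"],1),proj(W,[.611-.107,-.063,.207],1))
```

```text
[ 0.53572851 -0.01303702  0.27706515] [ 3.14122640e+00 -8.83732653e-04 -1.56767924e+00] [ 3.42237160e-01  9.87732156e-02 -2.13658130e-01  7.47610486e-04
 -1.25900444e+00 -3.39349800e-01]
[199.9069993  211.85771957] [272.50601931 271.18638873] [318.35598487 160.91917115]
```

View pics/w1.png

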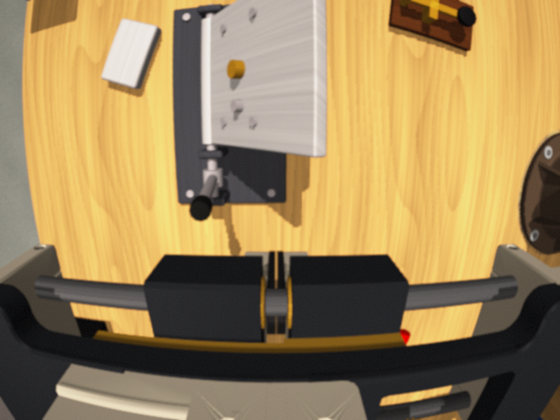

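Wrist view: leg foot at (201,207), predicted (200,212); frame corner at (324,155), close to prediction. The map holds, so I lower behind the leg and push it over.

Request:
apply_moves(
  steps=[
    {"translation": [0,-0.012,-0.07],"rotation": [0,0,0]},
    {"translation": [0,-0.012,-0.15],"rotation": [0,0,0]},
    {"translation": [0,-0.012,-0.23],"rotation": [0,0,0]},
    {"translation": [0,-0.012,-0.31],"rotation": [0,0,0]},
    {"translation": [0,-0.012,-0.39],"rotation": [0,0,0]},
    {"translation": [0,-0.012,-0.44],"rotation": [0,0,0]},
    {"translation": [0,-0.012,-0.47],"rotation": [0,0,0]},
    {"translation": [0.03,-0.012,-0.47],"rotation": [0,0,0]},
    {"translation": [0.06,-0.012,-0.47],"rotation": [0,0,0]},
    {"translation": [0.09,-0.012,-0.47],"rotation": [0,0,0]},
  ],
)

```text
t: 3.48
eef_pos: [0.5596, -0.0163, 0.1609]
ee_rot: [-3.139, 0.0, -1.568]
force: [0.8, -0.3, 0.9]
width: 0.0004
gripper_force: 0.0
```

Request:
apply_moves(
  steps=[
    {"translation": [0.03,0,0],"rotation": [0,0,0]},
    {"translation": [0.06,0,0],"rotation": [0,0,0]},
    {"translation": [0.09,0,0],"rotation": [0,0,0]},
    {"translation": [0.12,0,0],"rotation": [0,0,0]},
    {"translation": [0.15,0,0],"rotation": [0,0,0]},
    {"translation": [0.18,0,0],"rotation": [0,0,0]},
    {"translation": [0.21,0,0],"rotation": [0,0,0]},
    {"translation": [0.24,0,-0.01],"rotation": [0,0,0]},
    {"translation": [0.27,0,-0.02],"rotation": [0,0,0]},
    {"translation": [0.3,0,-0.03],"rotation": [0,0,0]},
  ],
)

```text
t: 4.32
eef_pos: [0.6331, -0.0168, 0.1512]
ee_rot: [3.141, -0.0, -1.569]
force: [-0.4, -0.2, -0.6]
width: 0.0003
gripper_force: 0.1
```

Request:
apply_moves(
  steps=[
    {"translation": [0.03,0,-0.02],"rotation": [0,0,0]},
    {"translation": [0.06,0,-0.04],"rotation": [0,0,0]},
    {"translation": [0.09,0,-0.06],"rotation": [0,0,0]},
    {"translation": [0.12,0,-0.08],"rotation": [0,0,0]},
    {"translation": [0.15,0,-0.1],"rotation": [0,0,0]},
    {"translation": [0.18,0,-0.12],"rotation": [0,0,0]},
    {"translation": [0.21,0,-0.12],"rotation": [0,0,0]},
    {"translation": [0.24,0,-0.12],"rotation": [0,0,0]},
    {"translation": [0.27,0,-0.12],"rotation": [0,0,0]},
    {"translation": [0.3,0,-0.12],"rotation": [0,0,0]},
  ],
)

```text
t: 5.15
eef_pos: [0.7084, -0.0168, 0.122]
ee_rot: [-3.141, 0.0, -1.569]
force: [0.5, -0.3, 0.7]
width: 0.0005
gripper_force: 0.0
```

Run:
```python
from h import *
a=grab_frame("scene")[165:305,180:320];b=grab_frame("top")[140:240,230:370]
f=lambda i:cv2.resize(i,(390,int(390*i.shape[0]/i.shape[1])),interpolation=cv2.INTER_CUBIC)
a,b=f(a),f(b);b=cv2.copyMakeBorder(b,0,a.shape[0]-b.shape[0],0,0,0)
cv2.imwrite("pics/c2.png",np.hstack([a,b]));print(get_state()["eef_pos"])
```

```text
[ 0.7086634  -0.01677904  0.12164604]
```

View pics/c2.png

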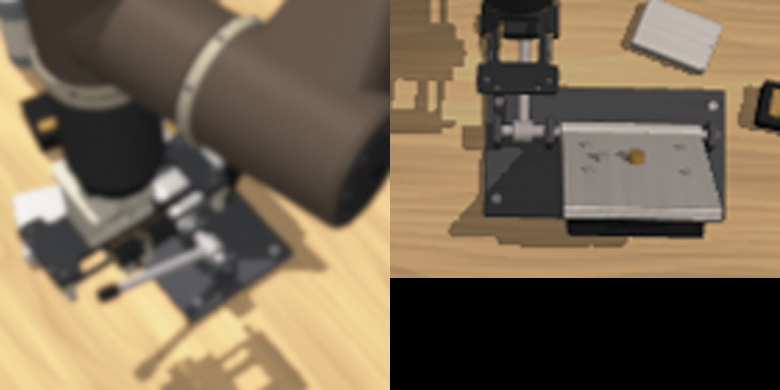

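Request:
apply_moves(
  steps=[
    {"translation": [0,0,0.15],"rotation": [0,0,0]},
    {"translation": [0,0,0.3],"rotation": [0,0,0]},
    {"translation": [0,0,0.45],"rotation": [0,0,0]},
    {"translation": [-0.1,0,0.6],"rotation": [0,0,0]},
    {"translation": [-0.25,-0.1,0.75],"rotation": [0,0,0]},
    {"translation": [-0.4,-0.2,0.9],"rotation": [0,0,0]},
    {"translation": [-0.55,-0.3,1],"rotation": [0,0,0]},
    {"translation": [-0.7,-0.4,1],"rotation": [0,0,0]},
    {"translation": [-0.85,-0.485,1],"rotation": [0,0,0]},
    {"translation": [-0.95,-0.485,1],"rotation": [0,0,0]},
  ],
  jaw=-1,
)

```text
t: 6.08
eef_pos: [0.4937, -0.1298, 0.3699]
ee_rot: [-3.14, -0.0, -1.569]
force: [-0.0, -0.7, -0.1]
width: 0.0618
gripper_force: 0.0
```

Request:
apply_moves(
  steps=[
    {"translation": [-0.04,0,0],"rotation": [0,-0.2,0]},
    {"translation": [-0.08,0,0],"rotation": [0,-0.4,0]},
    {"translation": [-0.12,0,0],"rotation": [0,-0.6,0]},
    {"translation": [-0.16,0,0],"rotation": [0,-0.8,0]},
    {"translation": [-0.2,0,0],"rotation": [0,-1,0]},
    {"translation": [-0.2,0,0],"rotation": [0,-1,0]},
    {"translation": [-0.2,0,0],"rotation": [0,-1,0]},
    {"translation": [-0.2,0,0],"rotation": [0,-1,0]},
    {"translation": [-0.2,0,0],"rotation": [0,-1,0]},
    {"translation": [-0.2,0,0],"rotation": [0,-1,0]},
  ],
)

```text
t: 6.92
eef_pos: [0.4464, -0.1284, 0.3692]
ee_rot: [-2.619, -0.001, -1.569]
force: [0.2, 0.1, 0.6]
width: 0.0879
gripper_force: 0.0
```

Run:
```python
from h import *
S=camera_model("scene");W=camera_model("wrist");w=grab_frame("wrist");s=get_state();print(s["eef_pos"],s["ee_rot"],s["q"])
a=grab_frame("scene")[185:305,190:310]
a=cv2.resize(a,(420,420),interpolation=cv2.INTER_CUBIC)
cv2.imwrite("pics/c3.png",np.hstack([a,w[:,90:460]]))
for th in(1.6,1.92,2.1,2.22):
    p=np.array([.611+.14*np.sin(th-.35),-.0205,.05+.14*np.cos(th-.35)]);u=proj(S,p);print(th,u,(u-[190,185])*3.5)
# frame corners at -0.6
H=np.array([.611,-.138,.05])
for y in(-.075,.075):
  for n in(-.006,.006):
    p=H+[-np.sin(.6)*.19+n*np.cos(.6),y,np.cos(.6)*.19+n*np.sin(.6)];print(y,n,proj(W,p,1)+[330,0])
```

```text
[ 0.44630186 -0.12838844  0.36877427] [-2.61955741e+00 -1.16458026e-03 -1.56955050e+00] [ 0.25557196 -0.41896447 -0.59809682  0.16337318 -0.89043103 -0.32440593]
1.6 [217.71908465 270.38888539] [ 97.01679627 298.86109888]
1.92 [217.34089477 279.11493346] [ 95.69313169 329.40226713]
2.1 [218.89749289 282.72030658] [101.14122513 342.02107303]
2.22 [220.57430381 284.54460722] [107.01006334 348.40612529]
-0.075 -0.006 [642.58213618 113.48210967]
-0.075 0.006 [630.71831971 113.21486205]
0.075 -0.006 [638.74024467 253.18212622]
0.075 0.006 [627.99950705 253.57251585]
```

View pics/c3.png

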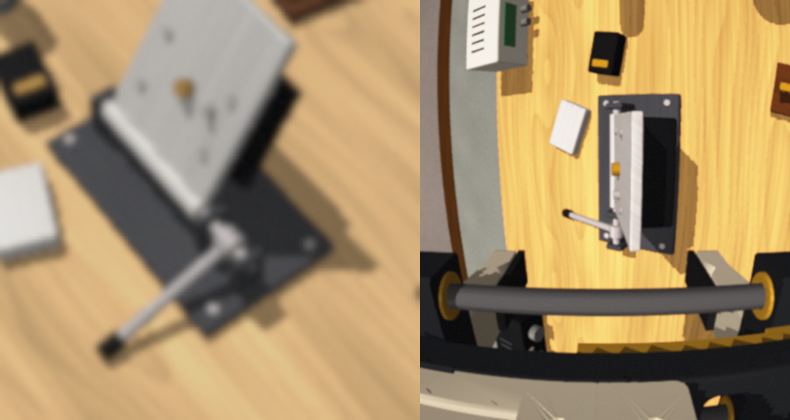

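Scene (left): foot at (113,344), against (107,348) predicted for fully down, so the leg is down. Wrist (right): frame top edge at x 632–642, y 110–250, which matches the predicted edge. Next is the approach along the plate.

Request:
apply_moves(
  steps=[
    {"translation": [0.02,-0.01,-0.1],"rotation": [0,-0.05,0]},
    {"translation": [0.04,-0.02,-0.2],"rotation": [0,-0.1,0]},
    {"translation": [0.06,-0.03,-0.3],"rotation": [0,-0.148,0]},
    {"translation": [0.08,-0.042,-0.4],"rotation": [0,-0.148,0]},
    {"translation": [0.094,-0.042,-0.45],"rotation": [0,-0.148,0]},
    {"translation": [0.122,-0.042,-0.49],"rotation": [0,-0.148,0]},
    {"translation": [0.15,-0.042,-0.532],"rotation": [0,-0.148,0]},
    {"translation": [0.178,-0.042,-0.573],"rotation": [0,-0.148,0]},
    {"translation": [0.178,-0.042,-0.573],"rotation": [0,-0.148,0]},
    {"translation": [0.178,-0.042,-0.573],"rotation": [0,-0.148,0]},
  ],
)

```text
t: 7.85
eef_pos: [0.4896, -0.1394, 0.2242]
ee_rot: [-2.544, -0.002, -1.57]
force: [0.1, -0.2, -0.2]
width: 0.0873
gripper_force: 0.0
```

Run:
```python
from h import *
W=camera_model("wrist");w=grab_frame("wrist");s=get_state();print(s["eef_pos"],s["ee_rot"])
H=np.array([.611,-.139,.05]);u=np.array([-np.sin(.6),0,np.cos(.6)]);n=np.array([np.cos(.6),0,np.sin(.6)])
d=np.array(s["eef_pos"])-H;print("along",d@u,"normal",d@n,"to go",(H+.151*u-s["eef_pos"])/.25)
cv2.imwrite("pics/w4.png",w)
for y in(-.075,.075):
  for k in(-.006,.006): print(y,k,proj(W,H+.19*u+k*n+[0,y,0],1))
```

```text
[ 0.48974353 -0.13931405  0.22513511] [-2.54243699e+00 -1.56607117e-03 -1.56974253e+00]
along 0.2130117949205539 normal -0.0011885628919182378 to go [ 0.14398183  0.0012562  -0.20203772]
-0.075 -0.006 [282.07534478 126.84483362]
-0.075 0.006 [260.27166883 126.85139527]
0.075 -0.006 [280.17669732 348.43692715]
0.075 0.006 [263.30402747 348.37471798]
```

View pics/w4.png

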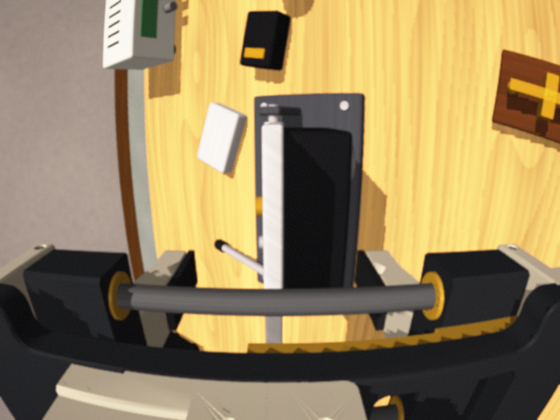

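Wrist: the edge lies at x 263–284, centred between the fingers and within about 1 mm of prediction. I advance and then close.

Request:
apply_moves(
  steps=[
    {"translation": [0.02,0,-0.028],"rotation": [0,0,0]},
    {"translation": [0.04,0,-0.057],"rotation": [0,0,0]},
    {"translation": [0.06,0,-0.085],"rotation": [0,0,0]},
    {"translation": [0.08,0,-0.114],"rotation": [0,0,0]},
    {"translation": [0.1,0,-0.142],"rotation": [0,0,0]},
    {"translation": [0.12,0,-0.17],"rotation": [0,0,0]},
    {"translation": [0.142,0,-0.202],"rotation": [0,0,0]},
    {"translation": [0.142,0,-0.202],"rotation": [0,0,0]},
    {"translation": [0.142,0,-0.202],"rotation": [0,0,0]},
    {"translation": [0.142,0,-0.202],"rotation": [0,0,0]},
  ],
)

```text
t: 8.73
eef_pos: [0.5255, -0.1411, 0.1781]
ee_rot: [-2.543, 0.002, -1.567]
force: [-0.3, -0.5, -0.0]
width: 0.0876
gripper_force: 0.0
```

Request:
apply_moves(
  steps=[
    {"translation": [0,0,0],"rotation": [0,0,0]},
    {"translation": [0,0,0],"rotation": [0,0,0]},
    {"translation": [0,0,0],"rotation": [0,0,0]},
    {"translation": [0,0,0],"rotation": [0,0,0]},
    {"translation": [0,0,0],"rotation": [0,0,0]},
    {"translation": [0,0,0],"rotation": [0,0,0]},
    {"translation": [0,0,0],"rotation": [0,0,0]},
    {"translation": [0,0,0],"rotation": [0,0,0]},
    {"translation": [0,0,0],"rotation": [0,0,0]},
    {"translation": [0,0,0],"rotation": [0,0,0]},
  ],
  jaw=1,
  newtons=20,
)

```text
t: 9.57
eef_pos: [0.5255, -0.141, 0.1772]
ee_rot: [-2.544, 0.003, -1.567]
force: [-0.0, 0.3, 0.6]
width: 0.0265
gripper_force: 0.0
```

Request:
apply_moves(
  steps=[
    {"translation": [0,0,0],"rotation": [0,0,0]},
    {"translation": [0,0,0],"rotation": [0,0,0]},
    {"translation": [0,0,0],"rotation": [0,0,0]},
    {"translation": [0,0,0],"rotation": [0,0,0]},
    {"translation": [0,0,0],"rotation": [0,0,0]},
    {"translation": [0,0,0],"rotation": [0,0,0]},
    {"translation": [0,0,0],"rotation": [0,0,0]},
    {"translation": [0,0,0],"rotation": [0,0,0]},
    {"translation": [0,0,0],"rotation": [0,0,0]},
    {"translation": [0,0,0],"rotation": [0,0,0]},
  ],
)

```text
t: 10.4
eef_pos: [0.525, -0.141, 0.1769]
ee_rot: [-2.545, 0.003, -1.567]
force: [-4.8, 2.8, 1.1]
width: 0.0119
gripper_force: 20.0
```

Run:
```python
from h import *
s=get_state();print(s["eef_pos"],s["ee_rot"],s["force"],s["width"],s["gripper_force"])
p=np.array(s["eef_pos"]);H=np.array([.611,p[1],.05]);d=p-H
z=R.from_euler("xyz",s["ee_rot"]).as_matrix()[:,2];th=np.arctan2(-z[0],-z[2]);print("tool tilt",th*-1,"pos tilt",np.arctan2(d[0],d[2]),np.linalg.norm(d))
a0=np.arctan2(d[0],d[2])
for k in range(1,21):
    r=R.from_euler("y",-a0*k/20).as_matrix();print(k,np.round((r@d-d)/.25,3),round(np.degrees(-a0*k/20)/30,3))
```

```text
[ 0.52501344 -0.14103092  0.1768691 ] [-2.54488129  0.00255821 -1.56686739] [-4.7503731   2.77471825  1.13395767] 0.011868374394196626 19.997149407863617
tool tilt 0.5967024162673961 pos tilt -0.5956420216258642 0.15326270284098417
1 [0.015 0.    0.01 ] 0.057
2 [0.031 0.    0.02 ] 0.114
3 [0.047 0.    0.029] 0.171
4 [0.063 0.    0.037] 0.228
5 [0.079 0.    0.045] 0.284
6 [0.096 0.    0.053] 0.341
7 [0.112 0.    0.06 ] 0.398
8 [0.129 0.    0.067] 0.455
9 [0.147 0.    0.073] 0.512
10 [0.164 0.    0.079] 0.569
11 [0.182 0.    0.084] 0.626
12 [0.199 0.    0.088] 0.683
13 [0.217 0.    0.092] 0.739
14 [0.235 0.    0.096] 0.796
15 [0.253 0.    0.099] 0.853
16 [0.271 0.    0.101] 0.91
17 [0.289 0.    0.103] 0.967
18 [0.307 0.    0.104] 1.024
19 [0.326 0.    0.105] 1.081
20 [0.344 0.    0.106] 1.138
```

The plate is gripped (11.9 mm, 20 N), so I raise it along the arc about the axle.

Request:
apply_moves(
  steps=[
    {"translation": [0.015,0,0.01],"rotation": [0,0.057,0]},
    {"translation": [0.031,0,0.02],"rotation": [0,0.114,0]},
    {"translation": [0.047,0,0.029],"rotation": [0,0.171,0]},
    {"translation": [0.063,0,0.037],"rotation": [0,0.228,0]},
    {"translation": [0.079,0,0.045],"rotation": [0,0.284,0]},
    {"translation": [0.096,0,0.053],"rotation": [0,0.341,0]},
    {"translation": [0.112,0,0.06],"rotation": [0,0.398,0]},
    {"translation": [0.129,0,0.067],"rotation": [0,0.455,0]},
    {"translation": [0.147,0,0.073],"rotation": [0,0.512,0]},
    {"translation": [0.164,0,0.079],"rotation": [0,0.569,0]},
  ],
)

```text
t: 11.23
eef_pos: [0.5661, -0.1404, 0.1967]
ee_rot: [-2.845, 0.005, -1.568]
force: [-2.4, 2.8, -0.8]
width: 0.0121
gripper_force: 20.0
```

Run:
```python
from h import *
s=get_state();print(s["eef_pos"],s["force"],s["moment"],s["width"],s["gripper_force"])
z=R.from_euler("xyz",s["ee_rot"]).as_matrix()[:,2];p=s["eef_pos"];print("tool tilt",np.arctan2(z[0],-z[2]),"pos",np.arctan2(p[0]-.611,p[2]-.05),np.hypot(p[0]-.611,p[2]-.05))
```

```text
[ 0.56611931 -0.14042187  0.19672603] [-2.37659246  2.78389759 -0.7730291 ] [1.01254562 2.18267659 0.46043235] 0.012123147319326478 20.008135735988617
tool tilt 0.29676411790858515 pos -0.2968433295051554 0.15343664736805637
```

Request:
apply_moves(
  steps=[
    {"translation": [0.018,0,0.005],"rotation": [0,0.057,0]},
    {"translation": [0.035,0,0.009],"rotation": [0,0.114,0]},
    {"translation": [0.053,0,0.013],"rotation": [0,0.17,0]},
    {"translation": [0.071,0,0.017],"rotation": [0,0.227,0]},
    {"translation": [0.089,0,0.02],"rotation": [0,0.284,0]},
    {"translation": [0.107,0,0.022],"rotation": [0,0.341,0]},
    {"translation": [0.125,0,0.024],"rotation": [0,0.398,0]},
    {"translation": [0.143,0,0.025],"rotation": [0,0.455,0]},
    {"translation": [0.162,0,0.026],"rotation": [0,0.512,0]},
    {"translation": [0.18,0,0.027],"rotation": [0,0.567,0]},
  ],
)

```text
t: 12.07
eef_pos: [0.6113, -0.1401, 0.2034]
ee_rot: [3.141, 0.006, -1.569]
force: [-2.8, 4.3, 0.2]
width: 0.0118
gripper_force: 20.0
```

Request:
apply_moves(
  steps=[
    {"translation": [0,0,0],"rotation": [0,0,0]},
    {"translation": [0,0,0],"rotation": [0,0,0]},
    {"translation": [0,0,0],"rotation": [0,0,0]},
    {"translation": [0,0,0],"rotation": [0,0,0]},
    {"translation": [0,0,0],"rotation": [0,0,0]},
    {"translation": [0,0,0],"rotation": [0,0,0]},
    {"translation": [0,0,0],"rotation": [0,0,0]},
    {"translation": [0,0,0],"rotation": [0,0,0]},
    {"translation": [0,0,0],"rotation": [0,0,0]},
    {"translation": [0,0,0],"rotation": [0,0,0]},
  ],
)

```text
t: 12.9
eef_pos: [0.6112, -0.1402, 0.2034]
ee_rot: [-3.14, 0.006, -1.569]
force: [-3.3, 5.0, 2.3]
width: 0.0122
gripper_force: 20.0
```

Run:
```python
from h import *
s=get_state();print(s["eef_pos"],s["force"],s["moment"],s["width"],s["gripper_force"])
z=R.from_euler("xyz",s["ee_rot"]).as_matrix()[:,2];p=s["eef_pos"];print("tool tilt",np.arctan2(z[0],-z[2]),"pos",np.arctan2(p[0]-.611,p[2]-.05))
a=grab_frame("scene")[165:305,180:320];b=grab_frame("top")[140:240,230:370]
f=lambda i:cv2.resize(i,(390,int(390*i.shape[0]/i.shape[1])),interpolation=cv2.INTER_CUBIC)
a,b=f(a),f(b);b=cv2.copyMakeBorder(b,0,a.shape[0]-b.shape[0],0,0,0)
cv2.imwrite("pics/c5.png",np.hstack([a,b]))
S=camera_model("scene");q=np.array([.611+.14*np.sin(1.87),-.0205,.05+.14*np.cos(1.87)]);print((proj(S,q)-[180,165])*390/140)
```

```text
[ 0.61117286 -0.14018309  0.20338916] [-3.28214708  4.96837618  2.25545992] [1.45459437 1.24602511 0.22159278] 0.012204488904608585 20.013489425182343
tool tilt 0.0015200909259238046 pos 0.0011269682963083532
[113.02841776 333.01712012]
```

View pics/c5.png

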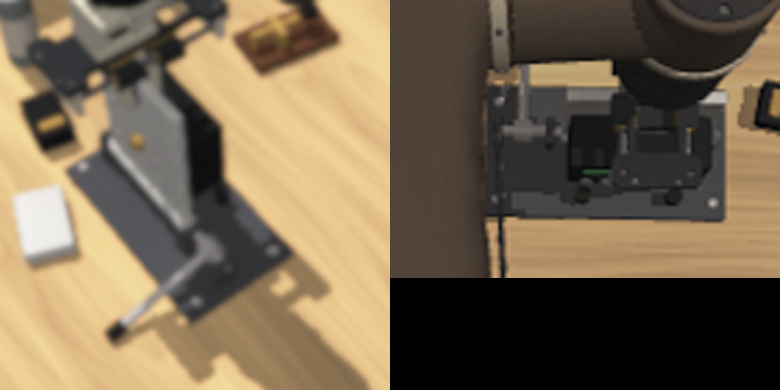

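The frame is upright (tilt ≈ 0.001 rad) and still gripped. The leg foot is at (117,331), against (113,333) predicted for fully down, and the tin and the battery pack are unmoved. I'm handing it in.

```bash
python3 -c "
from station import *
print(job_done())"
```

```text
the job is handed in; nothing more can be done
None
```

I flipped the leg over until its foot was down on the desk, then raised the frame upright; the arm is still gripping it there at 20 N, and nothing else in view was disturbed.

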